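# Hold the coolant hatch lid at its balance point

## Task

A new lid stay is about to be screwed on to the coolant hatch, so first lift the gold rod block off the shut lid and stand it upright, wholly on the black rubber mat. Then take the lid by its black handle, swing it up slowly to its balance point, a little past upright, where it would fall neither shut nor over backwards, and finish while still gripping the handle and holding the lid still there, so that the stay can be fitted without load. Never let the lid drop or go over backwards, and leave everything else on the deck where it is.

Things in the scene. Friction and masses are not known exactly. Their poses are not given: they have to be found in the camera images.
- hatch: fixed coolant hatch on the steel deck: white coaming 180 (x) by 230 (y) by 75 high with a hinged aluminium lid; may stand turned. Origin: centre of its underside, on the deck. x runs level from handle side to hinge side, y along the hinge, z up. Shut lid's flat top 79 above the deck; plate 184 (x) by 236 (y), 4 thick. 51 behind the hinge stand two rubber-tipped back stops, 124 high
- hatch_lid (a joint): lid angle, rad: 0 shut, grows as the handle side lifts, plate upright at 1.57. BALANCED at 1.815: 14 degrees past upright, as a swarf bar hangs 65 below the lid. Below that it falls shut, above it falls back on its stops at 2.35; hinge almost frictionless, so it stays nowhere by itself. Lid about 0.88 kg; the handle takes 5 N at the start of the lift, none at balance
- lid_hinge (a point): middle of the hinge axis: x = +95, y = 0, z = 81 in the hatch frame; the axis runs along the hatch's y. Its axes turn with the lid
- handle_mid (a point): middle of the round bar of the lid's black bow handle: 12 diameter, along the hatch's y, 110 free between its legs; 166 from the hinge along the plate, 42 above the plate's top. In the hatch frame x = -71, y = 0, z = 121 with the lid shut, x = +174, z = 232 at balance. Plate edge 23 beyond the bar. The bar may turn between the fingers. Axes turn with the lid
- lid_handle: the black bow handle itself, fixed to the lid: bar and two legs, 136 along the hatch's y and 46 high; origin on the lid under the bar's middle, 40 mm from it
- block_centre (a point): centre of the loose gold rod block that stands on the lid between handle and hinge: an aluminium block 44 (x) by 90 (y) by 48 high, holding seven short upright steel rods of 8 diameter that stand 20 above its top; 0.34 to 0.62 kg. The point is half-way up the block (24 above its underside), z up
- mat: the black rubber mat fixed to the deck beside the hatch, left or right of it (an aluminium pallet lies on the other side): 180 (x) by 150 (y), 4 thick; origin: centre of its underside; it may be turned
- pallet: silver aluminium pallet with a grid of holes, fixed to the deck: 180 (x) by 150 (y), 32 high, with four steel rods standing 62 above it near its far edge; origin: centre of its underside; leave alone
- lid_stay: the new lid stay waiting to be fitted: a flat folding strut of steel, 185 x 18 x 10, lying flat; a bystander here; origin: its underside
- caliper: a steel and black digital caliper lying flat, 225 x 75 x 12; bystander; origin: its underside
- screwdriver: a screwdriver with a red handle, 190 long, lying; bystander; origin: its underside
- collet_nut: a dark steel collet nut, 50 diameter, 26 high; bystander; origin: its underside
- oiler: a white plastic oil bottle with a red cap, 52 diameter, 130 high; bystander; origin: its underside
- mug: a blue mug, 80 diameter, 90 high; bystander; origin: its underside
- parts_bin: an open grey plastic bin, 130 x 100 x 55; bystander; origin: its underside
- rod_block: the same gold rod block; origin: centre of its underside
Mind the look-alikes: they are no part of the job. Of the things that look like the mat, the larger one is meant.

How it is judged:
On the way, in this order (a step that is already met when the one before it is completed fails the run):
1. the rod block stands upright on the mat, let go, with the lid still shut (x of block_centre in the frame of mat between -0.07 and 0.07 m and y of block_centre in the frame of mat between -0.057 and 0.057 m and z of block_centre in the frame of mat between 0.022 and 0.034 m and angle between block_centre's own z axis and vertical below 0.1 rad and contact force between the fingers and rod_block below 0.1 N and value of joint hatch_lid below 0.1 rad), for 0.3 s.
2. the lid is swung up by its handle, more than half-way (value of joint hatch_lid above 0.9 rad and contact force between the fingers and lid_handle above 0.5 N), for 0.1 s.
At the end, for the whole second after the job is handed in: the lid is held still (under 0.08 rad/s) at its balance point, hinge angle 1.815 rad within 0.095 rad, with the fingers gripping its handle with more than 1 N, and the rod block stands upright (within 0.1 rad) on the mat, its centre within 70 mm (x) and 57 mm (y) of the mat's centre (value of joint hatch_lid between 1.72 and 1.91 rad and velocity of joint hatch_lid between -0.08 and 0.08 rad/s and contact force between the fingers and lid_handle above 1 N and x of block_centre in the frame of mat between -0.07 and 0.07 m and y of block_centre in the frame of mat between -0.057 and 0.057 m and z of block_centre in the frame of mat between 0.022 and 0.034 m and angle between block_centre's own z axis and vertical below 0.1 rad); the arm keeps its last pose, push and grip.
It fails at once if the lid is raised before the rod block stands on the mat (value of joint hatch_lid above 0.15 rad and not (x of block_centre in the frame of mat between -0.07 and 0.07 m and y of block_centre in the frame of mat between -0.057 and 0.057 m and z of block_centre in the frame of mat between 0.022 and 0.034 m and angle between block_centre's own z axis and vertical below 0.1 rad)).
It fails at once if the lid drops or is thrown up (faster than 2.5 rad/s) (velocity of joint hatch_lid below -2.5 rad/s or velocity of joint hatch_lid above 2.5 rad/s).
It fails at once if the lid goes over backwards, past its balance point (above 2.05 rad) (value of joint hatch_lid above 2.05 rad).
It fails at once if a bystander is moved by more than 30 mm (distance of any of lid_stay, caliper, screwdriver, collet_nut, oiler, mug, parts_bin from where it was at the start of the episode above 0.03 m).
It also fails if it takes over 58 s, if anything falls off the work surface, if the arm or the gripper's body presses on something with over 40 N, if the wrist force passes 120 N, or if a joint passes its speed limit or range.

## Robot

A 6-joint arm with a two-finger parallel gripper is mounted at the origin on the work surface. World frame = base frame: x ahead of the robot, y to its left, z up, the work surface at z = 0. Lengths are in m, angles in rad, forces in N, time in s.
With the tool pointing down it reaches from about 0.325 to 0.9 m from the base axis. Payload 3.5 kg.
Tool frame: the origin (TCP) lies on the mounting face of the last link; the fingertips stand 173 mm ahead of it and the grasp point (between the pads) lies 155 mm ahead of it; y points along the fingers, x is the direction in which the jaws open and shut, and the axes are right-handed (so a half turn about y gives the same grasp; the last joint's range is limited). The gripper opens to 85 mm and grips with 20 to 120 N. Pads are 22 mm wide; open, the fingers measure 114 mm over their backs; the gripper's body (76 mm by 85 mm) begins 54 mm behind the grasp point. The pads swing forward as they close: fully open they stand 13 mm farther back than shut.
Start: joints at [1.179, 0.276, -0.026, 1.268, 0, 1.467], TCP at [0.178, 0.599, 0.405] pointing down, gripper open.
Joint ranges: [-3.12, 3.12], [-0.85, 1.88], [-1.08, 1.24], [-1.95, 2.15], [-1.57, 1.53], [-3.14, 3.14]. Speed limits (rad/s): [2.57, 2.57, 3.14, 3.14, 3.14, 3.14].

## Interface

Orientations are given as a unit quaternion [w, x, y, z].
In Python, from station import arm, imaging, ticket gives the robot as it stands.
- The arm moves only by the shell command python3 -m inch 'ROWS' [FORCE]. ROWS is JSON, a list of rows, each a list of 7 numbers: the shift along the tool's x, y, z in mm, then the turn, a rotation vector about the tool's x, y, z in rad, then the finger opening in mm, from 0 to 85.4. A call has 1 to 8 rows; each row shifts and turns the commanded pose from where the row before left it, along the tool's axes as they then stand; what a row does not reach is not made up. A row lasts 1/12 s, in which the tool goes at most 41.7 mm and 7.16 degrees, less where a joint would pass 70% of its speed; a pose out of reach is approached as far as the arm can. A call is refused whole if a number of a shift passes 41.7 or a number of a turn 0.125, either way. A call with a gripper value outside its range is refused whole. The fingers move at their own pace and stop on an object; FORCE is the grip in N (left out, the last holds). Time passes only in rows, so rows that do not move let the fingers close. It gives the time, the measured TCP pose, the force and the opening at its end, in the units of the state.
- arm.get_obs(): the state, without advancing time (a new reading comes with each control period).
- imaging.camera(name): name is "scene" or "side" or "wrist"; returns a dict with "color" (384x512x3 uint8, red, green, blue), "vfov" (degrees; the focal length in pixels is half the picture's height over the tangent of half this angle, whatever the lens; pixels are square), "cx", "cy" (the principal point, pixels), "camera_from_world" (4x4, takes a point from world to camera coordinates). Camera axes: x right, y down, z forward; pixel columns grow to the right and rows downward; lengths in m; the calibration is good to about 2 mm. A picture is of the moment at which its call begins. There is no depth.
- ticket.hand_in(): hands the job in, once; it reports no verdict.
The state is a dict: "clock": time; "joints": joint angles; "qvel": joint speeds; "joint_torque": joint torques, N m; "tool_pos": TCP position; "tool_rot": TCP orientation; "ft_force": force on the tool from outside, world axes, zero at the start; "ft_torque": the same for the moment, N m; "opening": finger opening in m.
Only numpy, scipy, OpenCV 4.12 (cv2) and the standard library are available. Lean on these libraries where they do the work, as an engineer would, in place of code of your own. Each camera call takes 0.05 s, during which the arm holds its last target. There are 200 camera calls.

## Working session

There is one attempt and no reset: what is moved stays moved. The work goes in short steps, Python scripts to look and compute and a shell command to move; the robot and the scene stay as the last step left them, time stands still between calls to the robot, and variables do not carry over. Pictures are saved under pics/ and viewed, about 8 in all and at most 12, crops included, and the job is handed in when it is done.

```bash
mkdir -p pics; ls
cat > h.py <<'E'
import numpy as np, cv2
from station import arm, imaging, ticket
from scipy.spatial.transform import Rotation as R
def snap(n,f=None):
    c=imaging.camera(n)
    np.savez('cam_%s.npz'%(f or n),**{k:np.array(v) for k,v in c.items()})
    if f: cv2.imwrite('pics/%s.png'%f,c['color'][:,:,::-1])
    return c
def load(f): return dict(np.load('cam_%s.npz'%f))
def K(c):
    f=c['color'].shape[0]/2/np.tan(np.radians(float(c['vfov']))/2); return f
def proj(c,P):
    T=np.array(c['camera_from_world']);p=T[:3,:3]@np.array(P,float)+T[:3,3];f=K(c)
    return np.array([c['cx']+f*p[0]/p[2],c['cy']+f*p[1]/p[2]])
def ray(c,uv):
    T=np.array(c['camera_from_world']);f=K(c)
    d=T[:3,:3].T@np.array([(uv[0]-c['cx'])/f,(uv[1]-c['cy'])/f,1]);o=-T[:3,:3].T@T[:3,3];return o,d
def onz(c,uv,z):
    o,d=ray(c,uv);return o+d*(z-o[2])/d[2]
def tool():
    s=arm.get_obs();q=s['tool_rot'];return np.array(s['tool_pos']),R.from_quat([q[1],q[2],q[3],q[0]]),s
E
python3 - <<'E'
from h import *
a=snap('scene','scene0');b=snap('side','side0')
for c in(a,b): print(c['vfov'],c['cx'],c['cy'],ray(c,(256,192)))
p,r,s=tool();print(p,r.as_matrix().round(3),s['clock'])
E
```

```text
pics
57.78451092149048 256.0955789226556 192.46500891279697 (array([0.79805354, 0.61377046, 0.94008113]), array([-0.30035728, -0.55129484, -0.77837097]))
55.10771756182913 260.2408321362139 193.69250740369532 (array([ 0.18363614, -0.86913741,  0.95512895]), array([ 0.2081249 ,  0.71226492, -0.67046005]))
[0.17787504 0.59879442 0.40366734] [[ 0.285 -0.001 -0.959]
 [ 0.959 -0.002  0.285]
 [-0.002 -1.     0.   ]] 0.1
```

View pics/scene0.png

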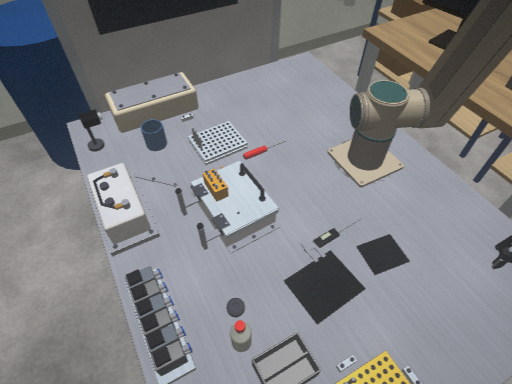

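View pics/side0.png

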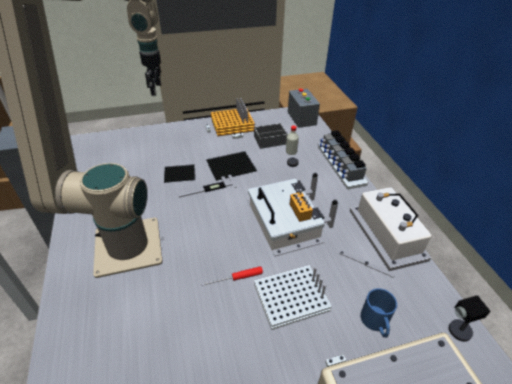

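The scene view shows the hatch at (235,200) with its handle at (252,183) and the gold block at (215,183); the back stops are at (183,200) and (203,233). There are two black mats: the larger at (324,286) and the smaller at (382,253). The larger one lies opposite the pallet, so it fits the description. I'll measure them and confirm with crops.

```bash
cat > m.py <<'E'
from h import *
def rect(c,mask,z,name,minA=150):
    n,l,s,ce=cv2.connectedComponentsWithStats(mask.astype(np.uint8),connectivity=8)
    for i in range(1,n):
        if s[i,4]<minA: continue
        ys,xs=np.where(l==i)
        W=np.array([onz(c,(x,y),z)[:2] for x,y in zip(xs,ys)])*1000
        r=cv2.minAreaRect(W.astype(np.float32))
        print(name,'px',ce[i].round(0),s[i,4],'c',np.round(r[0],0),'size',np.round(r[1],0),'ang',round(r[2],1))
if __name__=='__main__':
  for n in('scene0','side0'):
    c=load(n);im=c['color'];hsv=cv2.cvtColor(im,cv2.COLOR_RGB2HSV)
    roi=np.zeros(im.shape[:2],bool)
    if n=='scene0': roi[225:330,280:420]=1
    else: roi[145:190,155:262]=1
    rect(c,(hsv[...,2]<50)&roi,.004,n+' mat')
    roi[:]=0
    if n=='scene0': roi[160:210,190:240]=1
    else: roi[180:230,280:320]=1
    g=(hsv[...,1]>130)&(hsv[...,0]>8)&(hsv[...,0]<30)&roi
    rect(c,g,.127,n+' gold',40)
    ce=(235,205) if n=='scene0' else (288,215)
    cr=im[ce[1]-60:ce[1]+60,ce[0]-65:ce[0]+65]
    cm=(335,270) if n=='scene0' else (210,170)
    cr2=im[cm[1]-60:cm[1]+60,cm[0]-65:cm[0]+65]
    if n=='scene0': A=cr,cr2
    else: B=cr,cr2
  o=np.vstack([np.hstack(A),np.hstack(B)])
  cv2.imwrite('pics/crop0.png',cv2.resize(o,None,fx=2.5,fy=2.5,interpolation=cv2.INTER_CUBIC)[:,:,::-1])
E
python3 m.py
```

```text
scene0 gold px [214. 182.] 188 c [576. -65.] size [41. 89.] ang 2.4
side0 mat px [231. 165.] 793 c [422. 332.] size [169. 137.] ang 5.3
side0 mat px [179. 173.] 401 c [208. 333.] size [ 90. 113.] ang 82.4
side0 gold px [301. 207.] 337 c [561. -88.] size [ 56. 123.] ang 2.6
```

View pics/crop0.png

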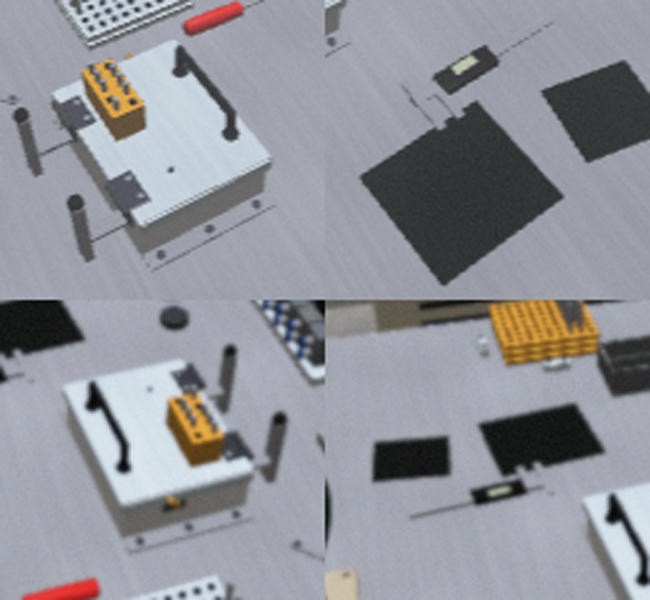

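The crop confirms it. The larger mat (centre ~421,332 mm) lies next to the caliper, whose jaws point at its edge. The block stands lengthwise along the hinge between the handle and the hinge plates. Next I'll turn the crop corners into world points.

Run:
```python
from h import *
S=load('scene0');D=load('side0')
def f(n,c,pts,z):
    W=np.array([onz(c,p,z)[:2] for p in pts])*1000
    r=cv2.minAreaRect(W.astype(np.float32)) if len(W)>2 else None
    print(n,W.round(0).tolist(),'mean',W.mean(0).round(0)); 
    if r: print('   sz',np.round(r[1],0),round(r[2],1))
f('lid',S,[(278.8,209),(240,161.8),(192,182),(226,233.8)],.079)
f('lid',D,[(249,189),(296.2,179),(325,223),(271.8,235.8)],.079)
f('mat',S,[(284,281.2),(330,252),(365.2,288.8),(318,324)],.004)
f('bar',S,[(242,165.8),(261,195)],.121);f('bar',D,[(260,193),(271.8,219.8)],.121)
f('blk',S,[(212,169),(202.8,172.2),(217.2,188.2),(227.2,184.2)],.127)
f('blk',D,[(290,195.8),(300,192),(311.8,207),(301,211)],.127)
```

```text
lid [[436.0, 96.0], [451.0, -139.0], [629.0, -131.0], [616.0, 100.0]] mean [533. -19.]
   sz [180. 238.] 3.2
lid [[436.0, 84.0], [619.0, 92.0], [632.0, -142.0], [448.0, -149.0]] mean [534. -29.]
   sz [184. 236.] 3.0
mat [[522.0, 278.0], [350.0, 263.0], [332.0, 406.0], [506.0, 424.0]] mean [427. 343.]
   sz [176. 147.] 5.8
bar [[470.0, -83.0], [474.0, 51.0]] mean [472. -16.]
bar [[454.0, 9.0], [455.0, -121.0]] mean [455. -56.]
blk [[563.0, -110.0], [594.0, -112.0], [581.0, -31.0], [547.0, -31.0]] mean [571. -71.]
   sz [33. 87.] 9.1
blk [[545.0, -37.0], [584.0, -28.0], [595.0, -106.0], [555.0, -114.0]] mean [570. -71.]
   sz [41. 81.] 8.1
```

```bash
python3 -m inch '[[0,0,0,0,0.118,0,85],[0,0,0,0,0.118,0,85],[0,0,0,0,0.118,0,85],[0,0,0,0,0.118,0,85],[0,0,0,0,0.118,0,85]]'; python3 -m inch '[[0,0,0,0,0.118,0,85],[0,0,0,0,0.118,0,85],[0,0,0,0,0.118,0,85],[0,0,0,0,0.118,0,85],[0,0,0,0,0.118,0,85],[0,0,0,0,0,0,85]]'
cat > go.py <<'E'
import sys
from h import *
# args: grasp-point target x y z mm, jaw angle deg -> tool-axes shift and turn about tool y
p,r,s=tool();M=r.as_matrix();a=[float(v) for v in sys.argv[1:]]
g=p*1000+155*M[:,1]
print('grasp',g.round(1),'jaw deg',np.degrees(np.arctan2(M[1,0],M[0,0])).round(2),'down',M[:,1].round(3),'shift',(M.T@(np.array(a[:3])-g)).round(1))
if len(a)>3:
    d=np.degrees(np.arctan2(M[1,0],M[0,0]))-a[3]; print('turn y',np.radians((d+90)%180-90).round(3))
print('j',np.round(s['joints'],3),'F',np.round(s['ft_force'],1),'op',s['opening'],'t',s['clock'])
E
python3 go.py 571 -71 249 8
```

```text
clock: 0.52
tool_pos: [0.1779, 0.5989, 0.404]
tool_rot: [-0.666, 0.666, 0.238, -0.238]
ft_force: [0.3, 0.6, -0.8]
opening: 0.0852
clock: 1.02
tool_pos: [0.1779, 0.5989, 0.4041]
tool_rot: [-0.706, 0.707, 0.035, -0.036]
ft_force: [-0.7, -0.4, -0.5]
opening: 0.0849
grasp [177.8 598.7 249.1] jaw deg 5.73 down [-0.    -0.001 -1.   ] shift [ 3.243e+02  6.000e-01 -7.057e+02]
turn y -0.04
j [ 1.179  0.277 -0.027  1.268 -0.     2.649] F [-0.7 -0.4 -0.5] op 0.08486278372887833 t 1.0167
```

```bash
R='x'; python3 -m inch '[[13.5,0,-29.4,0,0,0,85],[13.5,0,-29.4,0,0,0,85],[13.5,0,-29.4,0,0,0,85],[13.5,0,-29.4,0,0,0,85],[13.5,0,-29.4,0,0,0,85],[13.5,0,-29.4,0,0,0,85],[13.5,0,-29.4,0,0,0,85],[13.5,0,-29.4,0,0,0,85]]' | head -2
python3 -m inch '[[13.5,0,-29.4,0,0,0,85],[13.5,0,-29.4,0,0,0,85],[13.5,0,-29.4,0,0,0,85],[13.5,0,-29.4,0,0,0,85],[13.5,0,-29.4,0,0,0,85],[13.5,0,-29.4,0,0,0,85],[13.5,0,-29.4,0,0,0,85],[13.5,0,-29.4,0,0,0,85]]' | head -2
python3 -m inch '[[13.5,0,-29.4,0,0,0,85],[13.5,0,-29.4,0,0,0,85],[13.5,0,-29.4,0,0,0,85],[13.5,0,-29.4,0,0,0,85],[13.5,0,-29.4,0,0,0,85],[13.5,0,-29.4,0,0,0,85],[13.5,0,-29.4,0,0,0,85],[13.5,0,-29.4,0,0,0,85]]' | head -2
python3 -m inch '[[0,0,0,0,0,0,85],[0,0,0,0,0,0,85],[0,0,0,0,0,0,85]]' | head -2
python3 go.py 571 -71 249 8
python3 -c "
from h import *
c=snap('wrist','w1');print(ray(c,(256,192)))"
```

```text
clock: 1.68
tool_pos: [0.3097, 0.3746, 0.4045]
clock: 2.35
tool_pos: [0.4411, 0.1516, 0.4046]
clock: 3.02
tool_pos: [0.5726, -0.0714, 0.4044]
clock: 3.27
tool_pos: [0.5718, -0.0698, 0.4042]
grasp [571.6 -69.6 249.2] jaw deg 5.92 down [-0.002  0.001 -1.   ] shift [-0.7  0.2 -1.3]
turn y -0.036
j [-0.234  0.191 -0.136  1.245  0.     1.234] F [ 0.2 -0.3 -0. ] op 0.08478599802974456 t 3.2667
(array([0.56495603, 0.00284907, 0.37367036]), array([ 0.03415441, -0.2919533 , -0.95585649]))
```

View pics/w1.png

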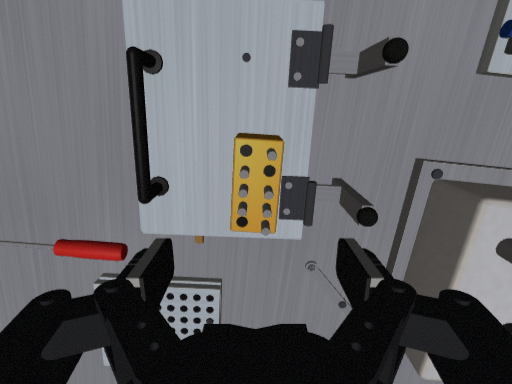

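The wrist view shows the gold block at (257,183), the handle bar running from (135,52) to (145,196), and the hinge plates at (310,58) and (297,198).

Run:
```python
from h import *
from m import rect
c=load('w1');im=c['color'];h=cv2.cvtColor(im,cv2.COLOR_RGB2HSV)
roi=np.zeros(im.shape[:2],bool);roi[120:240,222:295]=1
g=(h[...,1]>130)&(h[...,0]>8)&(h[...,0]<30)&roi
k=cv2.morphologyEx(g.astype(np.uint8),cv2.MORPH_CLOSE,np.ones((15,15)))
rect(c,(k>0)&(h[...,2]>0),.127,'gold')
top=cv2.morphologyEx((g&(h[...,2]>190)).astype(np.uint8),cv2.MORPH_CLOSE,np.ones((15,15)));rect(c,top>0,.127,'goldtop')
roi[:]=0;roi[70:180,125:155]=1
d=(h[...,2]<60)&roi
rows=[(np.where(d[y])[0].mean(),y) for y in(80,170)]
P=[onz(c,p,.121)*1000 for p in rows];print('bar',rows,np.round(P),'perp deg',np.degrees(np.arctan2(*(P[0]-P[1])[:2]))*-1)
E1=[onz(c,p,.121)*1000 for p in((135,49),(145,200))];print('ends',np.round(E1))
for n,p in zip('abc',((124,2),(140,235),(303,239))): print(n,onz(c,p,.079).round(3))
```

```text
gold px [256. 182.] 4568 c [573. -66.] size [43. 92.] ang 2.1
bar [(np.float64(135.0), 80), (np.float64(142.5), 170)] [[462.  13. 121.]
 [468. -64. 121.]] perp deg 3.9609435568115265
ends [[463.  37. 121.]
 [470. -93. 121.]]
a [0.436 0.081 0.079]
b [ 0.448 -0.153  0.079]
c [ 0.636 -0.138  0.079]
```

```bash
python3 -m inch '[[1,0,3,0,0.05,0,85],[0,25,0,0,0,0,85],[0,25,0,0,0,0,85],[0,25,0,0,0,0,85],[0,25,0,0,0,0,85],[0,0,0,0,0,0,85]]' ; python3 go.py 573 -67 110 3
```

```text
clock: 3.82
tool_pos: [0.5695, -0.0648, 0.2995]
tool_rot: [0.708, -0.706, -0.016, 0.023]
ft_force: [-0.9, 0.3, -0.3]
opening: 0.085
grasp [567.9 -64.4 144.6] jaw deg 3.13 down [-0.01   0.002 -1.   ] shift [ 5.3 34.5 -3. ]
turn y 0.002
j [-0.226  0.265 -0.274  1.042  0.     1.29 ] F [-0.9  0.3 -0.3] op 0.08502349323874456 t 3.8167
```

```bash
python3 -m inch '[[4,15,-2,0,0,0,85],[0,19,0,0,0,0,85],[0,0,0,0,0,0,85],[0,0,0,0,0,0,85]]' ; python3 go.py 573 -67 110 3;python3 -c "
from h import *
c=snap('wrist','w2')"
```

```text
clock: 4.15
tool_pos: [0.5764, -0.0677, 0.2711]
tool_rot: [0.707, -0.707, -0.018, 0.019]
ft_force: [0.5, -0.9, -0.1]
opening: 0.0852
grasp [576.1 -67.7 116.1] jaw deg 3.06 down [-0.002  0.    -1.   ] shift [-3.1  6.1  0.8]
turn y 0.001
j [-0.228  0.301 -0.292  0.979  0.     1.289] F [ 0.5 -0.9 -0.1] op 0.08519417061497861 t 4.15
```

View pics/w2.png

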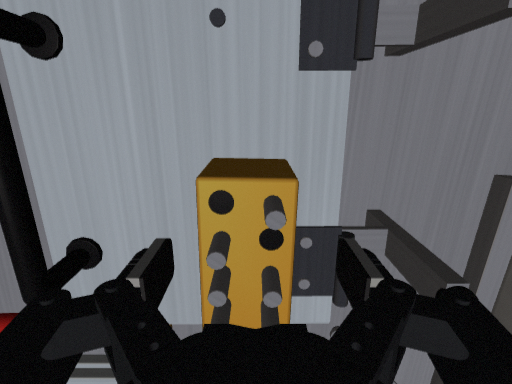

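The block sits between the fingers at (247,240), centred to within about 3 mm. I'll lower a little, shift −3 mm and close.

```bash
python3 -m inch '[[-3,3,0,0,0,0,85],[0,0,0,0,0,0,30],[0,0,0,0,0,0,30],[0,0,0,0,0,0,30],[0,0,0,0,0,0,30],[0,0,0,0,0,0,30],[0,0,0,0,0,0,30]]' 40; python3 -m inch '[[0,0,0,0,0,0,30],[0,0,0,0,0,0,30],[0,-5,0,0,0,0,30],[0,-15,0,0,0,0,30],[0,-20,0,0,0,0,30],[0,-20,0,0,0,0,30],[0,0,0,0,0,0,30],[0,0,0,0,0,0,30]]'; python3 go.py 421 345 179 5
```

```text
clock: 4.78
tool_pos: [0.5738, -0.0688, 0.2685]
tool_rot: [-0.707, 0.707, 0.018, -0.018]
ft_force: [-2.6, 1.1, 6.2]
opening: 0.0433
clock: 5.45
tool_pos: [0.5744, -0.0688, 0.328]
tool_rot: [-0.707, 0.707, 0.019, -0.018]
ft_force: [-0.4, 0.2, -4.9]
opening: 0.0434
grasp [574.8 -68.8 173. ] jaw deg 2.98 down [ 0.002 -0.    -1.   ] shift [-132.    -6.4  421.3]
turn y -0.035
j [-0.231  0.245 -0.235  1.089  0.     1.288] F [-0.4  0.2 -4.9] op 0.04340731115067748 t 5.45
```

```bash
python3 -m inch '[[0,-20,0,0,0,0,30],[-8.3,-5,20,0,0,0,30],[-8.3,0,26.3,0,0,0,30],[-8.3,0,26.3,0,0,0,30],[-8.3,0,26.3,0,0,0,30],[-8.3,0,26.3,0,0,0,30],[-8.3,0,26.3,0,0,0,30],[-8.3,0,26.3,0,0,0,30]]' | head -2
python3 -m inch '[[-8.3,0,26.3,0,0,0,30],[-8.3,0,26.3,0,0,0,30],[-8.3,0,26.3,0,0,0,30],[-8.3,0,26.3,0,0,0,30],[-8.3,0,26.3,0,0,0,30],[-8.3,0,26.3,0,0,0,30],[-8.3,0,26.3,0,0,0,30],[-8.3,0,20,0,0,0,30]]' | head -2
python3 -m inch '[[-8.3,0,13,0,-0.035,0,30],[0,0,0,0,0,0,30],[0,0,0,0,0,0,30],[0,0,0,0,0,0,30]]' | head -2
python3 go.py 424 345 39 5;python3 -c "
from h import *
c=snap('scene','s2')
p=[proj(c,(x/1000,y/1000,.004)).round(0) for x,y in((424,340),(424,300),(424,390))];print(p)
cv2.imwrite('pics/s2c.png',cv2.resize(c['color'][130:350,190:450,::-1],None,fx=2.5,fy=2.5))"
```

```text
clock: 6.12
tool_pos: [0.5051, 0.1069, 0.3502]
clock: 6.78
tool_pos: [0.4283, 0.3076, 0.3502]
clock: 7.12
tool_pos: [0.4204, 0.3183, 0.3511]
grasp [420.1 318.  196.1] jaw deg 4.96 down [-0.002 -0.002 -1.   ] shift [  6.6 157.   26.9]
turn y -0.001
j [ 5.250e-01  1.410e-01 -3.120e-01  1.121e+00 -1.000e-03  2.010e+00] F [ 0.9  0.5 -5. ] op 0.04333350569464507 t 7.1167
[array([325., 284.]), array([317., 273.]), array([335., 299.])]
```

View pics/s2c.png

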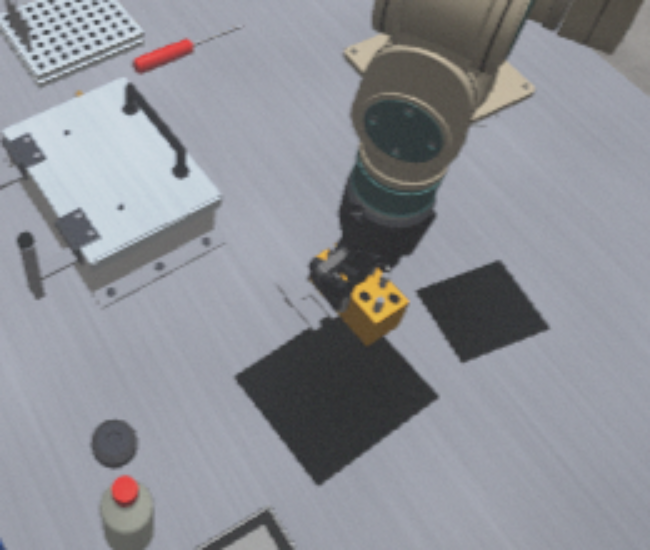

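The block hangs upright over the mat's near edge. The mat's centre is still at (325,284) px, about (426,343) mm.

```bash
python3 -m inch '[[8,20,27,0,0,0,30],[0,25,0,0,0,0,30],[0,25,0,0,0,0,30],[0,25,0,0,0,0,30],[0,25,0,0,0,0,30],[0,22,0,0,0,0,30],[0,0,0,0,0,0,30],[0,0,0,0,0,0,30]]' | head -2
python3 go.py 426 345 38.5 5
```

```text
clock: 7.83
tool_pos: [0.426, 0.3451, 0.2094]
grasp [425.5 344.7  54.4] jaw deg 4.9 down [-0.003 -0.002 -1.   ] shift [ 0.6 15.9  0.3]
turn y -0.002
j [ 0.563  0.323 -0.418  0.834 -0.     2.048] F [ 0.7  0.5 -4.4] op 0.04337662696747241 t 7.8333
```

```bash
python3 -m inch '[[0,6,0,0,0,0,30],[0,5,0,0,0,0,30],[0,2.5,0,0,0,0,30],[0,0,0,0,0,0,30],[0,0,0,0,0,0,30],[0,0,0,0,0,0,30]]'
python3 go.py 426 345 38.5 5
```

```text
clock: 8.33
tool_pos: [0.4266, 0.3465, 0.1977]
tool_rot: [0.707, -0.706, -0.031, 0.03]
ft_force: [-0.2, 0.4, -4.5]
opening: 0.0437
grasp [426.8 346.6  42.7] jaw deg 4.99 down [ 0.001  0.    -1.   ] shift [-0.9  4.2 -1.5]
turn y -0.0
j [ 0.565  0.339 -0.427  0.805 -0.     2.048] F [-0.2  0.4 -4.5] op 0.04370032569581035 t 8.3333
```

```bash
python3 -m inch '[[0,2,0,0,0,0,30],[0,1,0,0,0,0,30],[0,0,0,0,0,0,30],[0,0,0,0,0,0,30]]' | sed -n '2p;4p'
python3 -m inch '[[0,1,0,0,0,0,30],[0,0.5,0,0,0,0,30],[0,0,0,0,0,0,30],[0,0,0,0,0,0,30]]'| sed -n '2p;4p'
```

```text
tool_pos: [0.4264, 0.3463, 0.1941]
ft_force: [-0.4, 0.0, -4.4]
tool_pos: [0.4265, 0.3465, 0.1935]
ft_force: [-3.3, -1.2, 5.2]
```

Contact: the vertical force changed from −4.4 to +5.2 N. Now release and rise.

```bash
python3 -m inch '[[0,0,0,0,0,0,85],[0,0,0,0,0,0,85],[0,0,0,0,0,0,85],[0,0,0,0,0,0,85],[0,0,0,0,0,0,85],[0,0,0,0,0,0,85],[0,0,0,0,0,0,85]]'
python3 -m inch '[[0,-5,0,0,0,0,85],[0,-20,0,0,0,0,85],[0,-25,0,0,0,0,85],[0,-25,0,0,0,0,85],[0,-25,0,0,0,0,85],[0,-25,0,0,0,0,85],[0,-25,0,0,0,0,85],[0,0,0,0,0,0,85]]'
python3 -m inch '[[0,0,0,0,0,0,85],[0,0,0,0,0,0,85]]'|tail -1
python3 go.py 466 -28 200 3.5
python3 - <<'E'
from h import *
from m import rect
c=snap('wrist','w3');h=cv2.cvtColor(c['color'],cv2.COLOR_RGB2HSV)
g=(h[...,1]>130)&(h[...,0]>8)&(h[...,0]<30)
rect(c,cv2.morphologyEx(g.astype(np.uint8),cv2.MORPH_CLOSE,np.ones((15,15)))>0,.052,'gold')
E
```

```text
clock: 9.58
tool_pos: [0.4265, 0.3464, 0.1926]
tool_rot: [0.706, -0.706, -0.031, 0.031]
ft_force: [-0.1, 0.2, 0.2]
opening: 0.085
clock: 10.25
tool_pos: [0.4282, 0.3476, 0.3489]
tool_rot: [0.708, -0.705, -0.034, 0.028]
ft_force: [1.9, 0.4, 0.4]
opening: 0.0849
opening: 0.085
grasp [426.1 346.2 187.5] jaw deg 4.99 down [-0. -0. -1.] shift [   7.2  -12.4 -376.2]
turn y 0.026
j [ 0.564  0.184 -0.279  1.108 -0.     2.048] F [-0.6  0.6  0.7] op 0.08497935707128412 t 10.4167
gold px [255. 179.] 4323 c [427. 349.] size [44. 94.] ang 4.6
```

View pics/w3.png

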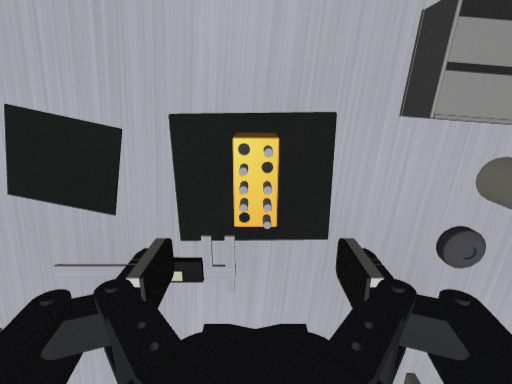

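The block stands upright at (256,180), in the middle of the mat, which spans (170–335, 112–240). On to the handle.

```bash
python3 -m inch '[[0,-8,-15,0,0.026,0,85],[0,-5,-30,0,0,0,85],[0,0,-30,0,0,0,85],[1,0,-30,0,0,0,85],[1,0,-30,0,0,0,85],[1,0,-30,0,0,0,85],[1,0,-30,0,0,0,85],[1,0,-30,0,0,0,85]]' |head -2
python3 -m inch '[[1,0,-30,0,0,0,85],[1,0,-30,0,0,0,85],[1,0,-30,0,0,0,85],[0,0,-30,0,0,0,85],[0,0,-20,0,0,0,85],[0,0,-11,0,0,0,85],[0,0,0,0,0,0,85],[0,0,0,0,0,0,85]]' |head -2
python3 go.py 466 -28 121 3.5
python3 - <<'E'
from h import *
c=snap('wrist','w4');im=c['color'].copy()
for dy in(-55,0,55):
    u=proj(c,(.466-.061*dy/1000,-.028+dy/1000,.121));print(u.round(0));cv2.circle(im,tuple(int(v) for v in u),4,(255,0,0),1)
cv2.imwrite('pics/w4.png',im[:,:,::-1])
E
```

```text
clock: 11.13
tool_pos: [0.4446, 0.1201, 0.3548]
clock: 11.8
tool_pos: [0.4572, -0.0287, 0.3552]
grasp [457.  -28.5 200.2] jaw deg 3.4 down [-0.002  0.001 -1.   ] shift [ 9.2 79.1 -0.1]
turn y -0.002
j [-2.040e-01  1.400e-02 -4.420e-01  1.117e+00  1.000e-03  1.308e+00] F [0.2 0.2 0.9] op 0.08528483009239744 t 11.8
[265. 267.]
[265. 205.]
[266. 132.]
```

View pics/w4.png

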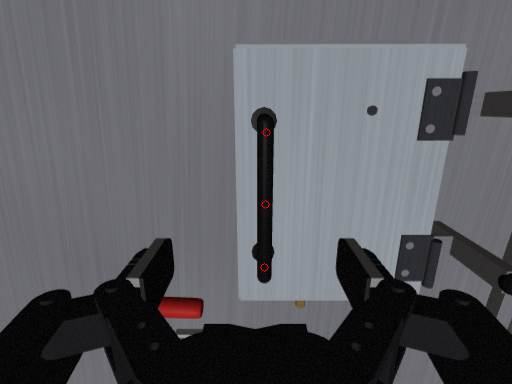

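The projected bar points lie on the bar at (265,132–267). I'll descend over it and grip.

```bash
python3 -m inch '[[9,20,0,0,0,0,85],[0,20,0,0,0,0,85],[0,20,0,0,0,0,85],[0,15,0,0,0,0,85],[0,5,0,0,0,0,85],[0,0,0,0,0,0,85],[0,0,0,0,0,0,85],[0,0,0,0,0,0,85]]' |sed -n '2p;4p'
python3 go.py 466 -28 121 3.5
```

```text
tool_pos: [0.4673, -0.0275, 0.2768]
ft_force: [0.1, 0.0, 1.0]
grasp [467.6 -27.6 121.8] jaw deg 3.54 down [ 0.002 -0.    -1.   ] shift [-1.6  0.8 -0.3]
turn y 0.001
j [-0.197  0.108 -0.524  0.937  0.     1.312] F [0.1 0.  1. ] op 0.08456604559453389 t 12.5167
```

```bash
python3 -m inch '[[-1,1,0,0,0,0,0],[0,0,0,0,0,0,0],[0,0,0,0,0,0,0],[0,0,0,0,0,0,0],[0,0,0,0,0,0,0],[0,0,0,0,0,0,0],[0,0,0,0,0,0,0],[0,0,0,0,0,0,0]]' 30
python3 -m inch '[[0,0,0,0,0,0,0],[0,0,0,0,0,0,0],[0,0,0,0,0,0,0],[0,0,0,0,0,0,0],[0,0,0,0,0,0,0]]'
python3 go.py 466 -28 121 3.5
```

```text
clock: 13.18
tool_pos: [0.4649, -0.028, 0.2748]
tool_rot: [-0.707, 0.707, 0.02, -0.022]
ft_force: [-4.0, -0.3, 6.1]
opening: 0.0108
clock: 13.6
tool_pos: [0.4649, -0.028, 0.2748]
tool_rot: [-0.707, 0.707, 0.021, -0.022]
ft_force: [-4.3, -1.0, 4.8]
opening: 0.0111
grasp [464.5 -28.1 119.8] jaw deg 3.48 down [-0.003 -0.001 -1.   ] shift [ 1.5 -1.2  0. ]
turn y -0.0
j [-1.990e-01  1.080e-01 -5.290e-01  9.360e-01 -1.000e-03  1.311e+00] F [-4.3 -1.   4.8] op 0.011056420938866992 t 13.6
```

```bash
cat > arc.py <<'E'
import numpy as np,sys
def tcp(t,k=.2):
    ph=k*t;b=np.array([-166*np.cos(t)+40*np.sin(t),166*np.sin(t)+40*np.cos(t)])
    return b+155*np.array([np.sin(ph),np.cos(ph)]),ph
N=32;T=np.linspace(0,1.815,N+1)
for a,b in zip(T[:-1],T[1:]):
    p,ph=tcp(a);q,ph2=tcp(b);d=q-p
    print(round(b,3),[round(d@np.array([np.cos(ph),-np.sin(ph)]),1),round(d@np.array([-np.sin(ph),-np.cos(ph)]),1),0,0,0,round(ph2-ph,4),0])
E
python3 arc.py
```

```text
0.057 [np.float64(4.3), np.float64(-9.3), 0, 0, 0, np.float64(0.0113), 0]
0.113 [np.float64(4.7), np.float64(-9.2), 0, 0, 0, np.float64(0.0113), 0]
0.17 [np.float64(5.1), np.float64(-9.1), 0, 0, 0, np.float64(0.0113), 0]
0.227 [np.float64(5.5), np.float64(-8.9), 0, 0, 0, np.float64(0.0113), 0]
0.284 [np.float64(5.9), np.float64(-8.7), 0, 0, 0, np.float64(0.0113), 0]
0.34 [np.float64(6.3), np.float64(-8.5), 0, 0, 0, np.float64(0.0113), 0]
0.397 [np.float64(6.7), np.float64(-8.3), 0, 0, 0, np.float64(0.0113), 0]
0.454 [np.float64(7.1), np.float64(-8.1), 0, 0, 0, np.float64(0.0113), 0]
0.51 [np.float64(7.4), np.float64(-7.8), 0, 0, 0, np.float64(0.0113), 0]
0.567 [np.float64(7.8), np.float64(-7.6), 0, 0, 0, np.float64(0.0113), 0]
0.624 [np.float64(8.1), np.float64(-7.3), 0, 0, 0, np.float64(0.0113), 0]
0.681 [np.float64(8.5), np.float64(-7.0), 0, 0, 0, np.float64(0.0113), 0]
0.737 [np.float64(8.8), np.float64(-6.7), 0, 0, 0, np.float64(0.0113), 0]
0.794 [np.float64(9.1), np.float64(-6.3), 0, 0, 0, np.float64(0.0113), 0]
0.851 [np.float64(9.3), np.float64(-6.0), 0, 0, 0, np.float64(0.011
[... 576 characters left out ...]
0, 0, np.float64(0.0113), 0]
1.361 [np.float64(11.1), np.float64(-2.5), 0, 0, 0, np.float64(0.0113), 0]
1.418 [np.float64(11.2), np.float64(-2.1), 0, 0, 0, np.float64(0.0113), 0]
1.475 [np.float64(11.3), np.float64(-1.6), 0, 0, 0, np.float64(0.0113), 0]
1.531 [np.float64(11.4), np.float64(-1.2), 0, 0, 0, np.float64(0.0113), 0]
1.588 [np.float64(11.4), np.float64(-0.8), 0, 0, 0, np.float64(0.0113), 0]
1.645 [np.float64(11.4), np.float64(-0.3), 0, 0, 0, np.float64(0.0113), 0]
1.702 [np.float64(11.4), np.float64(0.1), 0, 0, 0, np.float64(0.0113), 0]
1.758 [np.float64(11.4), np.float64(0.5), 0, 0, 0, np.float64(0.0113), 0]
1.815 [np.float64(11.4), np.float64(1.0), 0, 0, 0, np.float64(0.0113), 0]
```

```bash
cat > ang.py <<'E'
from h import *
p,r,s=tool();M=r.as_matrix();g=p*1000+155*M[:,1]
ps=np.radians(3.4);d=g-np.array([465.0,-28.1,120.5]);x=-166+d[0]*np.cos(ps)+d[1]*np.sin(ps);z=40+d[2];y=-d[0]*np.sin(ps)+d[1]*np.cos(ps)
print('theta',round(np.arctan2(z,-x)-np.arctan2(40,166),3),'radius',round(np.hypot(x,z),1),'y',round(y,1),'tilt',round(np.arctan2(-M[0,1],-M[2,1]),3),'F',np.round(s['ft_force'],1),'op',round(s['opening'],4),'j',np.round(s['joints'],2),'t',s['clock'])
E
python3 -m inch '[[4.3,-9.3,0,0,0,0.0113,0],[4.7,-9.2,0,0,0,0.0113,0],[5.1,-9.1,0,0,0,0.0113,0],[5.5,-8.9,0,0,0,0.0113,0],[0,0,0,0,0,0,0],[0,0,0,0,0,0,0]]' 40|tail -2; python3 ang.py
```

```text
ft_force: [-4.4, -1.5, -5.1]
opening: 0.0107
theta 0.21 radius 171.4 y 0.1 tilt 0.051 F [-4.4 -1.5 -5.1] op 0.0107 j [-0.19  0.12 -0.43  1.07 -0.01  1.32] t 14.1
```

```bash
python3 -m inch '[[5.9,-8.7,0,0,0,0.0113,0],[6.3,-8.5,0,0,0,0.0113,0],[6.7,-8.3,0,0,0,0.0113,0],[7.1,-8.1,0,0,0,0.0113,0],[7.4,-7.8,0,0,0,0.0113,0],[7.8,-7.6,0,0,0,0.0113,0],[0,0,0,0,0,0,0],[0,0,0,0,0,0,0]]' |tail -2; python3 ang.py
```

```text
ft_force: [-10.9, -2.1, 2.7]
opening: 0.0108
theta 0.545 radius 172.2 y 0.1 tilt 0.123 F [-10.9  -2.1   2.7] op 0.0108 j [-0.16  0.19 -0.25  1.25 -0.03  1.35] t 14.7667
```

```bash
python3 -m inch '[[7.3,-7.8,0,0,0,0.0113,0],[8.2,-7.3,0,0,0,0.0113,0],[8.8,-6.7,0,0,0,0.0113,0],[9.1,-6.3,0,0,0,0.0113,0],[9.3,-6.0,0,0,0,0.0113,0],[9.6,-5.7,0,0,0,0.0113,0],[0,0,0,0,0,0,0],[0,0,0,0,0,0,0]]' |tail -2; python3 ang.py
```

```text
ft_force: [-11.1, -0.8, 10.1]
opening: 0.0106
theta 0.894 radius 173.6 y 0.2 tilt 0.187 F [-11.1  -0.8  10.1] op 0.0106 j [-0.14  0.29 -0.05  1.42 -0.04  1.38] t 15.4333
```

```bash
python3 -m inch '[[9.0,-7.0,0,0,0,0.0113,0],[9.6,-5.9,0,0,0,0.0113,0],[10.3,-4.5,0,0,0,0.0113,0],[10.5,-4.1,0,0,0,0.0113,0],[10.7,-3.8,0,0,0,0.0113,0],[10.8,-3.5,0,0,0,0.0113,0],[0,0,0,0,0,0,0],[0,0,0,0,0,0,0]]' |tail -2; python3 ang.py
```

```text
ft_force: [-4.0, 0.0, 6.4]
opening: 0.0098
theta 1.243 radius 175.5 y 0.3 tilt 0.249 F [-4.   0.   6.4] op 0.0098 j [-0.12  0.43  0.17  1.56 -0.04  1.4 ] t 16.1
```

Run:
```python
from h import *
c=snap('side','side5');d=snap('scene','scene5')
A=c['color'][120:270,210:370];B=d['color'][120:270,160:320]
cv2.imwrite('pics/c5.png',cv2.resize(np.hstack([A,B]),None,fx=2.5,fy=2.5,interpolation=cv2.INTER_CUBIC)[:,:,::-1])
```

```text
(no output)
```

View pics/c5.png

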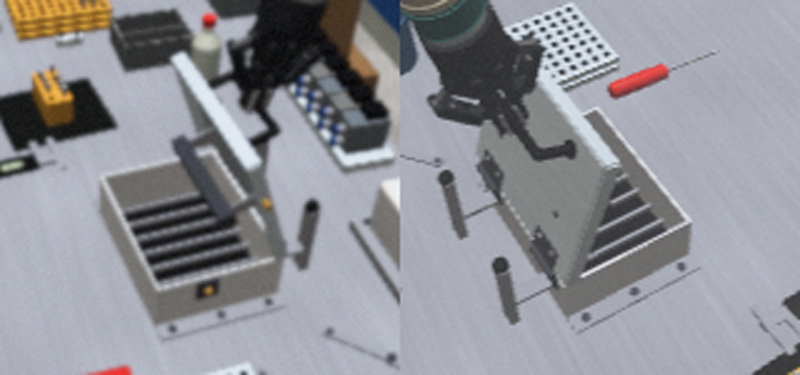

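The side crop shows the lid well up, with its free edge running from (280,143) to (312,185) px and the block still standing on the mat. I'll triangulate the lid edge to check the angle.

```bash
cat > tri.py <<'E'
from h import *
def tri(c1,u1,c2,u2):
    o1,d1=ray(c1,u1);o2,d2=ray(c2,u2);A=np.stack([d1,-d2],1);t=np.linalg.lstsq(A,o2-o1,rcond=None)[0]
    a,b=o1+t[0]*d1,o2+t[1]*d2;return (a+b)/2*1000,np.linalg.norm(a-b)*1000
def lidang(P,h0=(628.5,-24.5)):
    ps=np.radians(3.2);return round(np.arctan2(P[2]-81,-((P[0]-h0[0])*np.cos(ps)+(P[1]-h0[1])*np.sin(ps))),3)
E
python3 - <<'E'
from tri import *
s=load('side5');d=load('scene5')
for n,u,v in(('+y',(280,143),(246,184)),('-y',(313,185),(218,152))):
    P,e=tri(s,u,d,v);print(n,P.round(0),'gap',round(e,1),'ang',lidang(P),'r',np.hypot(P[0]-628,P[2]-81).round(0))
E
```

```text
+y [544.  91. 253.] gap 2.2 ang 1.147 r 192.0
-y [567. -94. 219.] gap 47.0 ang 1.129 r 151.0
```

```bash
python3 -m inch '[[11.0,-2.9,0,0,0,0.0113,0],[11.1,-2.5,0,0,0,0.0113,0],[11.2,-2.1,0,0,0,0.0113,0],[11.3,-1.6,0,0,0,0.0113,0],[11.4,-1.2,0,0,0,0.0113,0],[11.4,-0.8,0,0,0,0.0113,0],[0,0,0,0,0,0,0],[0,0,0,0,0,0,0]]' |tail -2; python3 ang.py
python3 - <<'E'
from h import *
c=snap('side','side6');d=snap('scene','scene6')
ps=np.radians(3.2);X=np.array([np.cos(ps),np.sin(ps),0]);Y=np.array([-np.sin(ps),np.cos(ps),0]);Z=np.array([0,0,1.])
H=np.array([.6305,-.0235,.081])
o=[]
for k,(x0,y0) in((c,(230,110)),(d,(160,120))):
    im=cv2.resize(k['color'][y0:y0+150,x0:x0+160],None,fx=2.5,fy=2.5,interpolation=cv2.INTER_CUBIC)
    for t,col in((1.45,(255,0,0)),(1.58,(0,255,0))):
        a=-np.cos(t)*X+np.sin(t)*Z;n=np.sin(t)*X+np.cos(t)*Z
        pts=[H+a*r+Y*s*.118 for r,s in((.005,-1),(.189,-1),(.189,1),(.005,1))]
        q=[((proj(k,p)-(x0,y0))*2.5).astype(int) for p in pts]
        cv2.polylines(im,[np.array(q)],True,col,1)
    o.append(im)
cv2.imwrite('pics/c6.png',np.hstack(o)[:,:,::-1])
E
```

```text
ft_force: [-0.4, 0.5, 4.1]
opening: 0.0106
theta 1.586 radius 175.3 y 0.4 tilt 0.312 F [-0.4  0.5  4.1] op 0.0106 j [-0.1   0.58  0.39  1.69 -0.05  1.42] t 16.8667
```

View pics/c6.png

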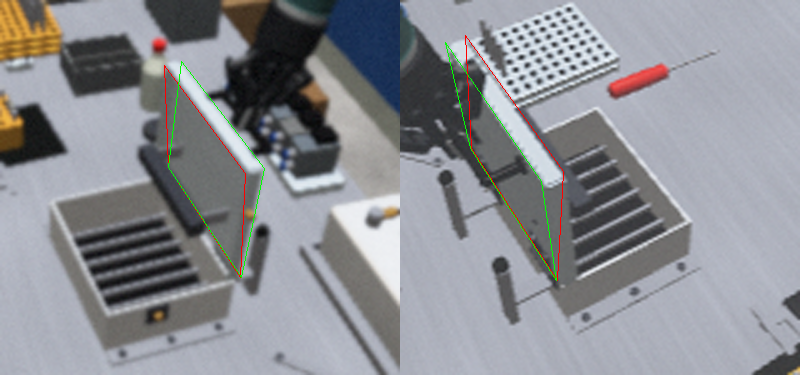

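The green outline (1.58 rad) follows the outer face of the lid edge in both views: side (165–263, 62–165) and scene (447–545, 45–180). That agrees with the arm-based 1.586. My earlier triangulated corner lay on the inner rim. The last four rows follow.

```bash
python3 -m inch '[[11.4,-0.3,0,0,0,0.0113,0],[11.4,0.1,0,0,0,0.0113,0],[11.4,0.5,0,0,0,0.0113,0],[11.4,1.0,0,0,0,0.0113,0],[0,0,0,0,0,0,0],[0,0,0,0,0,0,0],[0,0,0,0,0,0,0],[0,0,0,0,0,0,0]]' |tail -2; python3 ang.py
python3 - <<'E'
from h import *
c=snap('side','side7');d=snap('scene','scene7')
ps=np.radians(3.2);X=np.array([np.cos(ps),np.sin(ps),0]);Y=np.array([-np.sin(ps),np.cos(ps),0]);Z=np.array([0,0,1.])
H=np.array([.6305,-.0235,.081])
o=[]
for k,(x0,y0) in((c,(230,110)),(d,(160,120))):
    im=cv2.resize(k['color'][y0:y0+150,x0:x0+160],None,fx=2.5,fy=2.5,interpolation=cv2.INTER_CUBIC)
    for t,col in((1.72,(255,0,0)),(1.815,(0,255,0))):
        a=-np.cos(t)*X+np.sin(t)*Z;n=np.sin(t)*X+np.cos(t)*Z
        pts=[H-n*.002+a*r+Y*s*.118 for r,s in((.005,-1),(.189,-1),(.189,1),(.005,1))]
        q=[((proj(k,p)-(x0,y0))*2.5).astype(int) for p in pts]
        cv2.polylines(im,[np.array(q)],True,col,1)
    o.append(im)
cv2.imwrite('pics/c7.png',np.hstack(o)[:,:,::-1])
E
python3 ang.py
```

```text
ft_force: [2.0, 0.6, 3.8]
opening: 0.0105
theta 1.801 radius 174.1 y 0.5 tilt 0.359 F [2.  0.6 3.8] op 0.0105 j [-0.09  0.7   0.54  1.77 -0.05  1.43] t 17.6333
theta 1.8 radius 174.1 y 0.5 tilt 0.359 F [2.  0.6 3.9] op 0.0101 j [-0.09  0.7   0.54  1.77 -0.05  1.43] t 17.7333
```

View pics/c7.png

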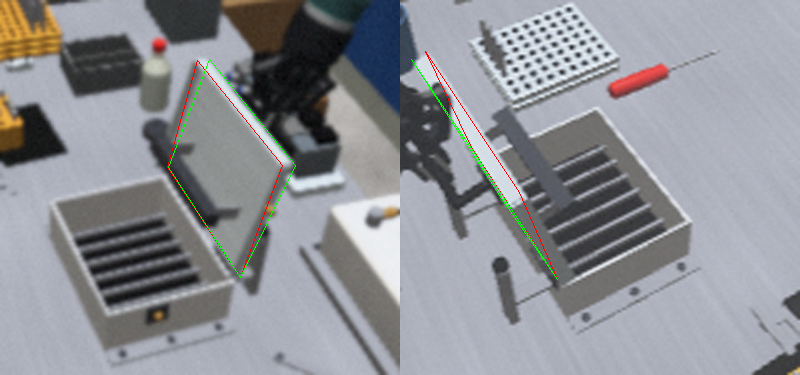

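The outer lid face lies on the green 1.815 outline in both views: side (208–295, 60–165) and scene (413–515, 62–205). The arm-based value is 1.80 rad and steady. One last numerical check of the block and stillness, then hand in.

```bash
python3 -m inch '[[0,0,0,0,0,0,0],[0,0,0,0,0,0,0],[0,0,0,0,0,0,0],[0,0,0,0,0,0,0]]' |tail -2; python3 ang.py
python3 - <<'E'
from h import *
c=load('scene7');h=cv2.cvtColor(c['color'],cv2.COLOR_RGB2HSV)
print('block px expected',proj(c,(.427,.347,.04)).round(0))
g=(h[...,1]>130)&(h[...,0]>8)&(h[...,0]<30);g[:230]=0;g[335:]=0;g[:,:280]=0;g[:,380:]=0
ys,xs=np.where(g);print('found',xs.mean(),ys.mean(),len(xs))
print(np.abs(arm.get_obs()['qvel']).max())
ticket.hand_in()
E
```

```text
ft_force: [2.3, 0.7, 6.0]
opening: 0.0101
theta 1.8 radius 174.1 y 0.5 tilt 0.359 F [2.3 0.7 6. ] op 0.0101 j [-0.09  0.7   0.54  1.77 -0.05  1.43] t 18.0667
block px expected [327. 281.]
found 327.92452830188677 282.52358490566036 424
0.0025888963613053696
the job is handed in; nothing more can be done
```

The job is handed in. The gold rod block stands on the larger black mat, and the arm is still gripping the handle with the lid held at its balance point, at about 18 s of the 58 s allowed. `hand_in` reports no verdict, so these are my own checks:

- **Lid angle:** the arm position gives 1.80 rad (target 1.815), and the lid outline drawn over both camera views agrees.
- **Stillness and grip:** the angle did not change over the last readings, and joint speeds were under 0.003 rad/s. I set the grip to 40 N, and the wrist force was about 6 N.
- **Block:** seen from above after release, its centre was at about (427, 349) mm, against the mat's centre at about (426, 343) mm. In the final scene picture it was still within 2 px of where it was put down.
- **Bystanders:** I made no measured check on these. The arm passed only through clear space, and nothing looked moved in the pictures.

Two readings disagreed along the way:

- **Mid-swing angle:** one triangulated corner of the lid gave 1.15 rad, against 1.24 rad from the arm. I put this down to picking the lid's inner rim, and the later outlines supported the arm's figure.
- **Grip radius:** the arm's distance from the hinge grew from about 171 to 174 mm during the swing. That suggests the bar slid a few millimetres in the pads, which changes the lid angle very little.

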